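Seal the roll tub

TASK

Take the tub's lid (the larger steel lid in the rack), lay it in the mouth of the steel tub with its handle facing up, then press it down around its edge, corner by corner, until the gasket is fully seated all round. Leave the other things on the bench where they are.

Things in the scene. Friction and masses are not known exactly. Their poses are not given: they have to be found in the camera images.
- lid: the tub's lid: steel plate 170 x 104 x 10 mm, about 0.25 kg; bar handle (62 mm along x, 14 mm wide, 21 mm high) at the centre of its outer face; under face flat with two grey ribs. Stands on a long edge in a rack slot, top edge 116 mm above the table. Origin: centre of the under face; x along the length, y out of the handle face (plate fills y 0 to 10 mm), z along the width, up while it stands
- tub: fixed open steel tub of rolls, outside 124 mm (its x) by 190 mm (its y), 74 mm high, walls 6 mm. In its rim a pocket 112 x 178 mm takes the lid (4 mm spare all round). Its 13 mm wide ledge is 66 mm above the table; on it a black gasket ring 8 mm wide, near the pocket wall, top 70 mm above the table. Symmetric under a half turn. Origin: centre of its underside, z up
- mouth (a point): centre of the tub's pocket at ledge height (66 mm above the table), axes as the tub's: the lid's origin comes here when seated, its length along the tub's y; the plate's top is then 76 mm above the table, 2 mm proud of the rim
- rack: fixed lid rack, any yaw: wooden base 150 x 200 x 12 mm, three slots 70 mm apart along its y (at -70, 0, 70 mm), each 16 mm wide between two pairs of wire posts (at x = -50 and 50 mm, up to 65 mm above the table); lids stand in them on the base, length along the rack's x. Origin: centre of its underside
- corner0 (a point): fixed point above the +x +y corner of the tub (tub axes), 20 mm in from the pocket walls, 80 mm above the table: press down on the lid here to seat that quarter of the gasket
- seal0 (a joint): how far the +x +y quarter of the gasket is pressed down, m: 0 free, 0.004 fully down (lid on the ledge there). It yields slowly to about 9 N, does not spring back, and stops dead at 0.004
- corner1 (a point): fixed point above the +x -y corner of the tub (tub axes), 20 mm in from the pocket walls, 80 mm above the table: press down on the lid here to seat that quarter of the gasket
- seal1 (a joint): how far the +x -y quarter of the gasket is pressed down, m: 0 free, 0.004 fully down (lid on the ledge there). It yields slowly to about 9 N, does not spring back, and stops dead at 0.004
- corner2 (a point): fixed point above the -x -y corner of the tub (tub axes), 20 mm in from the pocket walls, 80 mm above the table: press down on the lid here to seat that quarter of the gasket
- seal2 (a joint): how far the -x -y quarter of the gasket is pressed down, m: 0 free, 0.004 fully down (lid on the ledge there). It yields slowly to about 9 N, does not spring back, and stops dead at 0.004
- corner3 (a point): fixed point above the -x +y corner of the tub (tub axes), 20 mm in from the pocket walls, 80 mm above the table: press down on the lid here to seat that quarter of the gasket
- seal3 (a joint): how far the -x +y quarter of the gasket is pressed down, m: 0 free, 0.004 fully down (lid on the ledge there). It yields slowly to about 9 N, does not spring back, and stops dead at 0.004
- small_lid: bystander: smaller steel lid with bar handle, 134 x 92 x 10 mm, standing in another slot of the rack; does not fit; origin at the centre of its under face, z up, y out of its handle face
- board: bystander: plain wooden board 150 x 98 x 12 mm standing in another slot of the rack; origin at the centre of one face, z up
- jar: bystander: amber glass jar, diameter 60, 105 mm tall, between rack and tub; origin at the centre of its underside
- cup: bystander: steel cup, mouth diameter 64, 75 mm tall, between rack and tub; origin at the centre of its underside
- scraper: bystander: dough scraper lying flat, 110 x 120 x 18 mm; origin on its underside
- bun: bystander: loose bun, diameter 90, 50 mm tall; origin at the centre of its underside
- tongs: bystander: steel tongs lying flat, 220 x 36 x 8 mm; origin on their underside
There are look-alikes about, which are no part of the job. Leave any red look-alike of the lid alone.

How it is judged:
By the outcome, as a careful person would: the job done as asked, in the order asked, and still so for the second after the job is handed in, with the robot touching nothing.
It also fails if it takes over 54 s, if anything falls off the work surface, if the arm or the gripper's body presses on something with over 40 N, if the wrist force passes 120 N, or if a joint passes its speed limit or range.

ROBOT

A 6-joint arm with a two-finger parallel gripper is mounted at the origin on the work surface. World frame = base frame: x ahead of the robot, y to its left, z up, the work surface at z = 0. Lengths are in m, angles in rad, forces in N, time in s.
With the tool pointing down it reaches from about 0.35 to 0.925 m from the base axis. Payload 6.4 kg.
Tool frame: the origin (TCP) lies on the centre line of the jaws, within the pads' length; the fingertips stand 17 mm ahead of it and the grasp point (between the pads) lies 2 mm behind it (robot.tcp_to_tips is the distance from the TCP to the fingertips, in m); z points along the fingers, y is the line along which they close (so a half turn about z gives the same grasp; the last joint's range is limited). The gripper opens to 85 mm and grips with 20 to 120 N. Pads are 22 mm wide; open, the fingers measure 114 mm over their backs; the gripper's body (76 mm by 85 mm) begins 54 mm behind the grasp point. The pads swing forward as they close: fully open they stand 13 mm farther back than shut.
Start: joints at [-1.379, 0.245, 1.558, -0, 1.339, -0.174], TCP at [0.233, -0.607, 0.248] pointing down, gripper open.
Joint ranges: [-3.13, 3.13], [-1.02, 2.26], [0.13, 2.54], [-0.95, 4.09], [0.21, 2.88], [-2.74, 2.74]. Speed limits (rad/s): [2.57, 2.57, 3.14, 3.14, 3.14, 3.14].

INTERFACE

Orientations are given as a unit quaternion [w, x, y, z].
In Python, from cell import monitor, camera, job, robot gives the robot as it stands. The module is installed in compiled form; this text tells all that it offers.
- The arm moves only by the tool servo_tool, never from a script. Its argument "series" is a list of rows, each an object of numbers: "hand": the closure, from 0 (fully open) to 1 (shut); "x", "y", "z": the shift along the tool's x, y, z as a fraction of full scale; "roll": the turn about the tool's z as a fraction of full scale. In form: [{"hand": .., "x": .., "y": .., "z": .., "roll": ..}, ...]. A call has 1 to 5 rows; each row is the pose to reach, as a shift and turn from the pose commanded when the call began, along the tool's axes at that moment; what a row does not reach only later rows make up. Full scale, the value 1, is 0.3 m for a shift and 0.5 rad for a turn. A row lasts 1/8 s, in which the tool goes at most 62.5 mm and 10.7 degrees, less where a joint would pass 70% of its speed; a pose out of reach is approached as far as the arm can. A call with a number of a shift or a turn outside -1 to 1 is refused whole. A call with a gripper value outside its range is refused whole. The fingers move at their own pace and stop on an object; "squeeze" is the grip in N (left out, the last holds). Time passes only in rows, so rows that repeat a pose let the fingers close. It gives the time, the measured TCP pose, the force, the opening and the grip force at its end, in the units of the state.
- monitor.state(): the state, without advancing time (a new reading comes with each control period).
- camera(name): name is "scene" or "top" or "wrist"; returns a dict with "image" (384x512x3 uint8, red, green, blue), "fx", "fy", "cx", "cy" (pixels), "world_from_camera" (4x4, takes a point from camera to world coordinates); the wrist camera has in their place "hand_eye" (4x4, takes a point from camera to tool coordinates, whose origin is the TCP and whose axes are the flange's). Camera axes: x right, y up, looking along -z (the intrinsics and any distortion apply to the point x, -y, -z); pixel columns grow to the right and rows downward; lengths in m; the calibration is good to about 2 mm. The wrist camera is an equidistant fisheye: a pixel r from the principal point sees the ray r / f radians off the axis. A picture is of the moment at which its call begins: read the wrist's pose just before it. There is no depth.
- job.close_job(): hands the job in; it is judged then, once.
The state is a dict: "t": time; "qpos": joint angles; "qvel": joint speeds; "effort": joint torques, N m; "tool_pos": TCP position; "orientation": TCP orientation; "wrist_force": force on the tool from outside, world axes, zero at the start; "ft_torque": the same for the moment, N m; "opening": finger opening in m; "grip_force": force on a finger pad.
Only numpy, scipy, OpenCV 4.12 (cv2) and the standard library are available. Lean on these libraries where they do the work, as an engineer would, in place of code of your own. Each camera call takes 0.05 s, during which the arm holds its last target. There are 200 camera calls.

## Working session

There is one attempt and no reset: what is moved stays moved. The work goes in short steps, Python scripts to look and compute and a tool call to move; the robot and the scene stay as the last step left them, time stands still between calls to the robot, and variables do not carry over. Pictures are saved under pics/ and viewed, at most 10 in all, crops included, and the job is handed in when it is done.

Besides the shell and the picture viewer there is one more tool, called after "Emit:" as name(argument=value, ...) on one line, values as JSON. servo_tool: Moves the arm, as the interface text tells. Shift numbers are shares of 0.3 m and turn numbers shares of 0.5 rad, none past 1 either way. Its arguments: {"type":"object","properties":{"series":{"type":"array","items":{"type":"object","properties":{"hand":{"type":"number"},"x":{"type":"number"},"y":{"type":"number"},"z":{"type":"number"},"roll":{"type":"number"}}}},"squeeze":{"type":"number"}},"required":["series"]}

```bash
mkdir -p pics; python3 - <<'E'
from cell import monitor,camera,robot
import cv2,numpy as np,pickle
s=monitor.state();print(s, robot.tcp_to_tips)
d={}
for n in("scene","top"):
    c=camera(n);d[n]=c;cv2.imwrite(f"pics/{n}0.png",cv2.resize(c["image"][:,:,::-1],(800,600),interpolation=cv2.INTER_CUBIC))
    print(n,c["fx"],c["fy"],c["cx"],c["cy"],c["world_from_camera"])
pickle.dump(d,open("c0.pkl","wb"))
E
```

```text
{'t': 0.0, 'qpos': array([-1.37906862e+00,  2.45827304e-01,  1.55903826e+00,  5.22885531e-05,
        1.33873588e+00, -1.74112002e-01]), 'qvel': array([ 0.00045908, -0.00024599,  0.00201804,  0.00019329, -0.00072384,
       -0.00116364]), 'effort': array([-1.16480173e-04, -4.29510713e+01, -3.26127756e+01, -1.62943065e-04,
        5.32876744e-03,  6.41078231e-06]), 'tool_pos': array([ 0.23243165, -0.60644155,  0.24715881]), 'orientation': array([-1.00457646e-03,  9.83317361e-01,  1.81895458e-01,  1.65900128e-05]), 'wrist_force': array([ 0.09397539, -0.08493146, -0.1455472 ]), 'ft_torque': array([ 0.02824852, -0.03556018,  0.02077342]), 'grip_force': 0.0, 'opening': 0.0855753834551911} 0.017
scene 438.41368175330405 438.41368175330405 256.40170763462436 189.7441203568123 [[ 0.03188978 -0.73850147  0.6734973   1.40487884]
 [ 0.99947978  0.02681095 -0.01792622 -0.09384147]
 [-0.00481856  0.67371859  0.73897228  1.06043231]
 [ 0.          0.          0.          1.        ]]
top 408.79048526599667 408.79048526599667 252.6060852473682 196.251417214713 [[ 0.01429757  0.99833843 -0.05582072  0.40889104]
 [-0.99987628  0.01464107  0.00574959 -0.06200351]
 [ 0.00655732  0.0557316   0.99842425  1.44917078]
 [ 0.          0.          0.          1.        ]]
```

View pics/scene0.png

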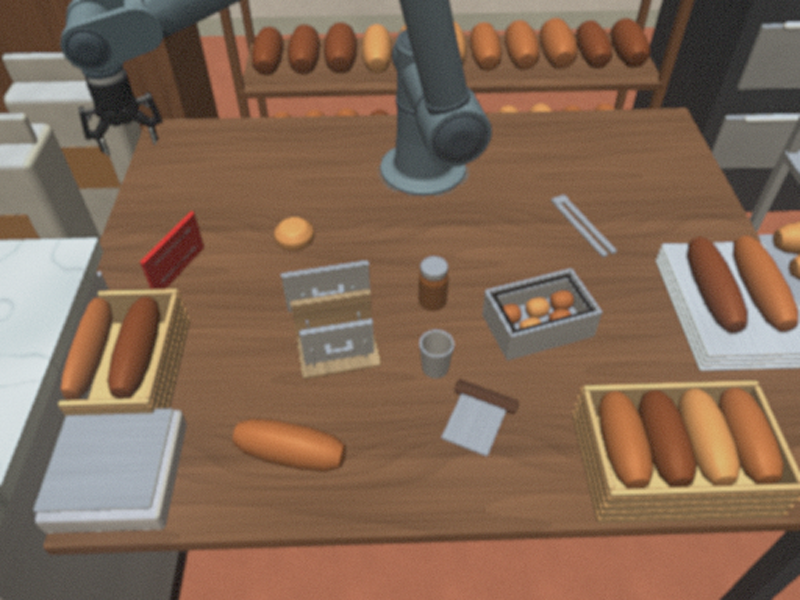

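View pics/top0.png

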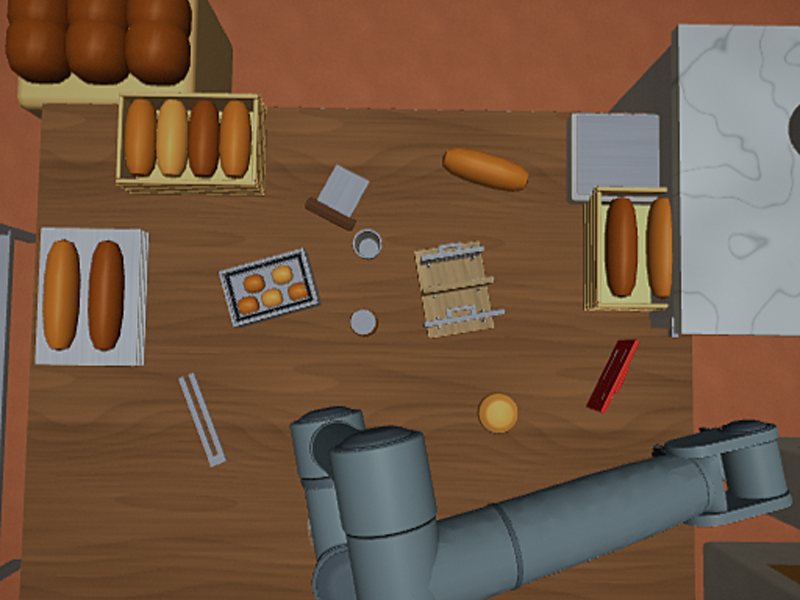

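The lid is the rack item nearest the robot (top view 425–505, 312–328), with its handle facing +x. The small lid stands at (420–485, 243–262) and the tub at (219–320, 249–326). The red look-alike is off to the right. I'll work out coarse positions next.

```bash
cat > h.py <<'E'
import numpy as np,cv2
from scipy.spatial.transform import Rotation as R
def px2w(c,u,v,z):
    d=np.array([(u-c["cx"])/c["fx"],-(v-c["cy"])/c["fy"],-1]); T=c["world_from_camera"]
    d=T[:3,:3]@d; o=T[:3,3]; return o+d*(z-o[2])/d[2]
def pose(s):
    w=s["orientation"]; T=np.eye(4); T[:3,:3]=R.from_quat([w[1],w[2],w[3],w[0]]).as_matrix(); T[:3,3]=s["tool_pos"]; return T
def fish2w(c,T,u,v,z):
    a=np.array([u-c["cx"],v-c["cy"]]); r=np.hypot(*a); th=r/c["fx"]
    d=np.array([np.sin(th)*a[0]/r,-np.sin(th)*a[1]/r,-np.cos(th)]); M=T@c["hand_eye"]
    d=M[:3,:3]@d;o=M[:3,3]; return o+d*(z-o[2])/d[2]
def w2fish(c,T,P):
    p=np.linalg.inv(T@c["hand_eye"])@np.append(P,1); n=np.hypot(p[0],p[1]); th=np.arctan2(n,-p[2]); r=th*c["fx"]
    return c["cx"]+r*p[0]/n, c["cy"]-r*p[1]/n
def shift(s,P):
    "fractions of tool shift to reach world P"
    T=pose(s); return T[:3,:3].T@(np.array(P)-T[:3,3])/0.3
E
python3 - <<'E'
from h import *;import pickle
d=pickle.load(open("c0.pkl","rb"));c=d["top"];k=.64
f=lambda u,v,z:px2w(c,u*k,v*k,z)
a,b=f(425,326,.116),f(505,312,.116);print("lid",a,b,np.linalg.norm(b-a),np.arctan2(*(b-a)[1::-1]))
a,b=f(421,262,.104),f(484,246,.104);print("small",a,b,np.linalg.norm(b-a))
t=[f(*p,.074) for p in((219,270),(304,249),(320,303),(233,326))];print("tub",t,np.mean(t,0),np.linalg.norm(t[1]-t[0]),np.linalg.norm(t[2]-t[1]),np.arctan2(*(t[1]-t[0])[1::-1]),np.arctan2(*(t[2]-t[3])[1::-1]))
for n,p in dict(jar=(363,322,.105),cup=(368,244,.075)).items():print(n,f(*p))
for n in d:cv2.imwrite(f"pics/{n}raw.png",d[n]["image"][:,:,::-1])
a=d["top"]["image"][145:225,130:335][:,:,::-1]
cv2.imwrite("pics/crop0.png",cv2.resize(a,None,fx=3.9,fy=3.9,interpolation=cv2.INTER_CUBIC))
E
```

```text
lid [ 0.44388559 -0.1335151   0.116     ] [ 0.47558778 -0.30056336  0.116     ] 0.1700298508801539 -1.383248059695862
small [ 0.57961277 -0.12410473  0.104     ] [ 0.61577988 -0.25743713  0.104     ] 0.1381506066781701
tub [array([0.55945225, 0.31057284, 0.074     ]), array([0.60788784, 0.12822904, 0.074     ]), array([0.49127741, 0.09117697, 0.074     ]), array([0.43901733, 0.27696261, 0.074     ])] [0.52440871 0.20173536 0.074     ] 0.18866708612109775 0.122355417004932 -1.3111640525096542 -1.2965896309597087
jar [ 0.45070185 -0.0035146   0.105     ]
cup [ 0.62075632 -0.01015169  0.075     ]
```

View pics/crop0.png

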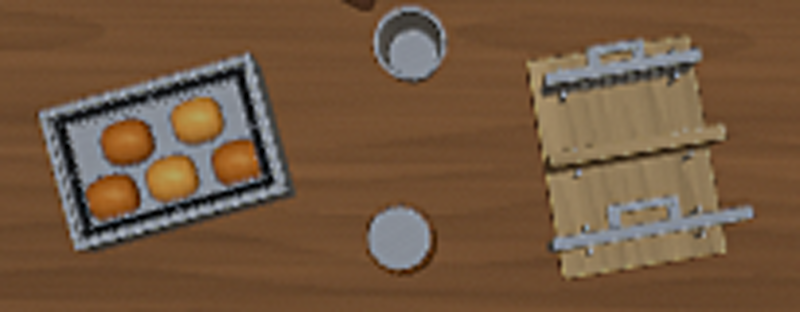

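Emit:
servo_tool(series=[{"hand":0,"x":1,"y":-0.9},{"hand":0,"x":1,"y":-0.9},{"hand":0,"x":1,"y":-0.9},{"hand":0,"x":1,"y":-0.9},{"hand":0,"x":1,"y":-0.9}])

```text
invalid input at $.series[0]: expected keys hand, x, y, z, roll
```

Emit:
servo_tool(series=[{"hand":0,"x":0.22,"y":-0.03,"roll":0.356},{"hand":0,"x":0.22,"y":-0.03,"roll":0.356},{"hand":0,"x":0.22,"y":-0.03,"roll":0.356},{"hand":0,"x":0.22,"y":-0.03,"roll":0.356}])

```text
invalid input at $.series[0]: expected keys hand, x, y, z, roll
```

```bash
python3 - <<'E'
from cell import monitor,camera
from h import *;import pickle
s=monitor.state();c=camera("wrist");pickle.dump((s,c),open("w1.pkl","wb"))
print(s["t"],s["tool_pos"],pose(s)[:3,1],c["fx"],c["cx"],c["cy"],c["hand_eye"])
cv2.imwrite("pics/w1.png",cv2.resize(c["image"][:,:,::-1],(800,600),interpolation=cv2.INTER_CUBIC))
E
```

```text
0.1 [ 0.23241251 -0.60651597  0.24727609] [ 0.35764267 -0.93385689 -0.00173814] 297.3186396354542 254.69260351032122 190.0326848739884 [[ 9.01919371e-04  9.57690894e-01  2.87797389e-01  7.33379788e-02]
 [ 9.99999592e-01 -8.48899938e-04 -3.09020392e-04  5.92832123e-04]
 [-5.16348297e-05  2.87797550e-01 -9.57691269e-01 -1.25919126e-01]
 [ 0.00000000e+00  0.00000000e+00  0.00000000e+00  1.00000000e+00]]
```

View pics/w1.png

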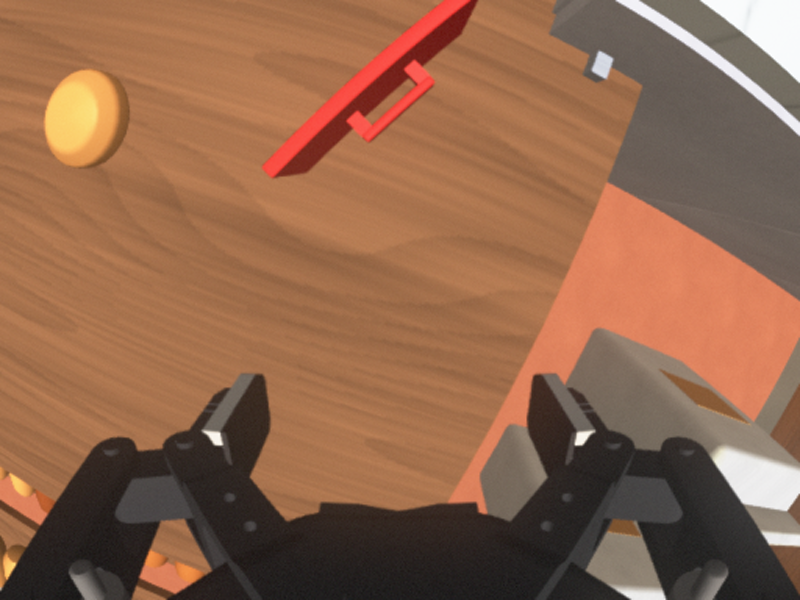

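The call was refused because every row needs all the keys. The wrist view still shows only the red look-alike (265–475, 0–175), the bun and the open fingers. Resending with full rows.

Emit:
servo_tool(series=[{"hand":0,"x":1,"y":-0.9,"z":0,"roll":0},{"hand":0,"x":1,"y":-0.9,"z":0,"roll":0},{"hand":0,"x":1,"y":-0.9,"z":0,"roll":0},{"hand":0,"x":1,"y":-0.9,"z":0,"roll":0},{"hand":0,"x":1,"y":-0.9,"z":0,"roll":0}])

```text
t: 0.78
tool_pos: [0.3751, -0.3267, 0.2481]
orientation: [-0.0, 0.983, 0.182, 0.0]
wrist_force: [1.7, -1.2, 0.7]
opening: 0.0853
grip_force: 0.0
```

```bash
python3 - <<'E'
from cell import monitor
from h import *
s=monitor.state();print(s["t"],s["tool_pos"],shift(s,[.455,-.217,.25]))
E
```

```text
0.775 [ 0.37511656 -0.32672234  0.24809797] [ 0.37935949 -0.24649175 -0.00624607]
```

Emit:
servo_tool(series=[{"hand":0,"x":0.38,"y":-0.25,"z":0,"roll":0.356},{"hand":0,"x":0.38,"y":-0.25,"z":0,"roll":0.356},{"hand":0,"x":0.38,"y":-0.25,"z":0,"roll":0.356},{"hand":0,"x":0.38,"y":-0.25,"z":0,"roll":0.356}])

```text
t: 1.27
tool_pos: [0.4544, -0.2174, 0.2481]
orientation: [0.0, 0.995, 0.095, -0.0]
wrist_force: [0.8, 0.3, -0.4]
opening: 0.0852
grip_force: 0.0
```

```bash
python3 - <<'E'
from cell import monitor,camera
from h import *;import pickle
s=monitor.state();c=camera("wrist");pickle.dump((s,c),open("w1.pkl","wb"))
print(s["t"],s["tool_pos"],pose(s)[:3,1])
cv2.imwrite("pics/w2.png",cv2.resize(c["image"][:,:,::-1],(800,600),interpolation=cv2.INTER_CUBIC))
E
```

```text
1.275 [ 0.45441704 -0.21739503  0.24805445] [ 1.88725594e-01 -9.82029862e-01 -1.66707133e-05]
```

View pics/w2.png

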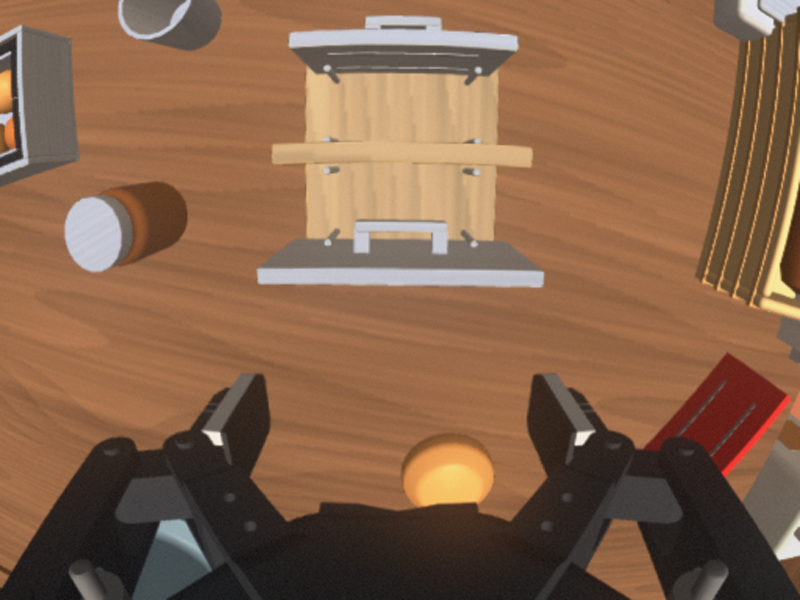

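The lid's handle-face top edge runs (262,269)–(540,273). The handle bar is at (353–447, 223–230), and the front post tops are at about (328,241) and (474,243).

```bash
python3 - <<'E'
from h import *;import pickle
s,c=pickle.load(open("w1.pkl","rb"));T=pose(s);k=.64
def f(u,v,z):
    p=fish2w(c,T,u*k,v*k,z);return p,(np.linalg.inv(T)@np.append(p,1))[:3]*1000
np.set_printoptions(precision=4,suppress=True)
for n,p in dict(faceL=(262,269,.116),faceR=(540,273,.116),backL=(258,284,.116),backR=(543,287,.116),barL=(354,222,.071),barR=(447,223,.071),barLi=(356,231,.071),barRi=(446,231,.071),postL=(328,241,.065),postR=(474,243,.065),post2L=(326,172,.065),post2R=(476,172,.065),post3L=(327,140,.065),post3R=(475,140,.065)).items():print(n,*f(*p))
E
```

```text
faceL [ 0.4521 -0.1373  0.116 ] [ 12.9595 -79.1339 132.0475]
faceR [ 0.4808 -0.2983  0.116 ] [ 10.732   84.41   132.0462]
backL [ 0.4426 -0.1358  0.116 ] [  3.849  -82.3544 132.0534]
backR [ 0.4729 -0.3025  0.116 ] [  2.173   87.0374 132.0516]
barL [ 0.4821 -0.1833  0.071 ] [ 33.7605 -28.2464 177.0334]
barR [ 0.4931 -0.2434  0.071 ] [ 33.1867  32.8699 177.0327]
barLi [ 0.4765 -0.1856  0.071 ] [ 27.746  -27.0235 177.0372]
barRi [ 0.4877 -0.2439  0.071 ] [ 27.8375  32.3182 177.0362]
postL [ 0.4653 -0.1676  0.065 ] [ 20.1663 -46.8186 183.0424]
postR [ 0.4828 -0.2652  0.065 ] [ 18.9275  52.3357 183.0415]
post2L [ 0.5112 -0.1586  0.065 ] [ 66.9511 -47.0609 183.0125]
post2R [ 0.5301 -0.2561  0.065 ] [ 67.1587  52.3471 183.0107]
post3L [ 0.5324 -0.1554  0.065 ] [ 88.3834 -46.1142 182.9988]
post3R [ 0.551  -0.2511  0.065 ] [ 88.6158  51.3335 182.997 ]
```

Emit:
servo_tool(series=[{"hand":0.15,"x":0.11,"y":0.008,"z":0.1,"roll":0.024},{"hand":0.15,"x":0.11,"y":0.008,"z":0.25,"roll":0.024},{"hand":0.15,"x":0.11,"y":0.008,"z":0.4,"roll":0.024},{"hand":0.15,"x":0.11,"y":0.008,"z":0.4,"roll":0.024}])

```text
t: 1.82
tool_pos: [0.484, -0.214, 0.1246]
orientation: [-0.003, 0.996, 0.087, -0.003]
wrist_force: [1.0, 0.3, -0.1]
opening: 0.0724
grip_force: 0.0
```

```bash
python3 - <<'E'
from cell import monitor,camera
from h import *;import pickle
s=monitor.state();c=camera("wrist");pickle.dump((s,c),open("w2.pkl","wb"))
print(s["t"],s["tool_pos"],pose(s)[:3,1],s["opening"])
cv2.imwrite("pics/w3.png",cv2.resize(c["image"][:,:,::-1],(800,600),interpolation=cv2.INTER_CUBIC))
E
```

```text
1.825 [ 0.48401673 -0.2139671   0.12459605] [ 0.172432   -0.98500283 -0.00605312] 0.07237567789197721
```

View pics/w3.png

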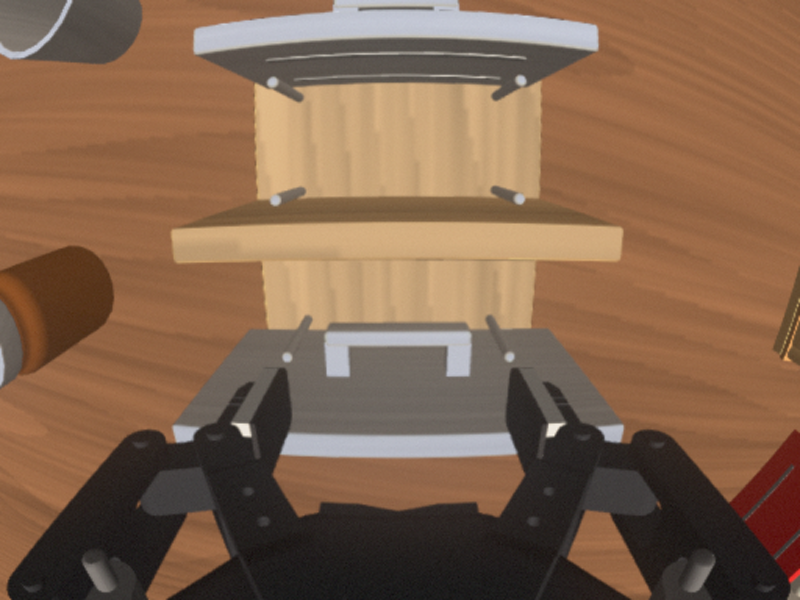

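```bash
python3 - <<'E'
from h import *;import pickle
s,c=pickle.load(open("w2.pkl","rb"));T=pose(s);k=.64
np.set_printoptions(precision=4,suppress=True)
def f(u,v,z):
    p=fish2w(c,T,u*k,v*k,z);return p,(np.linalg.inv(T)@np.append(p,1))[:3]*1000
for n,p in dict(barL=(326,331,.071),barR=(470,331,.071),legL=(327,376,.071),legR=(470,376,.071),postL=(287,357,.065),postR=(510,357,.065),postLe=(293,357,.065),faceL=(187,425,.116),faceR=(612,425,.116)).items():print(n,*f(*p))
for y in(-36,36):
  for x in(-11,11):
    for z in (17,7):print(x,y,z,np.array(w2fish(c,T,(T@[x/1e3,y/1e3,z/1e3,1])[:3]))/k)
E
```

```text
barL [ 0.4831 -0.184   0.071 ] [  4.5892 -29.3598  53.7471]
barR [ 0.4936 -0.2431  0.071 ] [ 4.7844 30.6453 53.3826]
legL [ 0.4622 -0.1869  0.071 ] [-16.4403 -30.1163  53.8832]
legR [ 0.4732 -0.2479  0.071 ] [-16.203   31.8781  53.5065]
postL [ 0.4649 -0.1674  0.065 ] [-10.4421 -48.8372  59.9593]
postR [ 0.4824 -0.2652  0.065 ] [-10.088   50.5146  59.3556]
postLe [ 0.4654 -0.1701  0.065 ] [-10.3714 -46.0551  59.942 ]
faceL [ 0.4542 -0.1406  0.116 ] [-16.6633 -77.321    9.1687]
faceR [ 0.4819 -0.295   0.116 ] [-16.0051  79.4542   8.2155]
-11 -36 17 [295.97   407.3695]
-11 -36 7 [290.3369 421.9134]
11 -36 17 [290.473  351.5994]
11 -36 7 [283.9232 363.884 ]
-11 36 17 [496.3035 407.657 ]
-11 36 7 [501.7429 422.2389]
11 36 17 [501.7317 351.8478]
11 36 7 [508.0665 364.1669]
```

Emit:
servo_tool(series=[{"hand":0.18,"x":0.012,"y":0.003,"z":0.05,"roll":0},{"hand":0.18,"x":0.012,"y":0.003,"z":0.12,"roll":0},{"hand":0.18,"x":0.012,"y":0.003,"z":0.17,"roll":0},{"hand":0.18,"x":0.012,"y":0.003,"z":0.2,"roll":0},{"hand":0.18,"x":0.012,"y":0.003,"z":0.2,"roll":0}])

```text
t: 2.5
tool_pos: [0.4908, -0.2143, 0.068]
orientation: [-0.0, 0.996, 0.088, -0.0]
wrist_force: [-0.3, -0.4, 0.5]
opening: 0.0702
grip_force: 0.0
```

```bash
python3 - <<'E'
from cell import monitor,camera
from h import *;import pickle
s=monitor.state();c=camera("wrist");pickle.dump((s,c),open("w3.pkl","wb"))
print(s["t"],s["tool_pos"],pose(s)[:3,1],s["opening"],s["wrist_force"])
cv2.imwrite("pics/w4.png",cv2.resize(c["image"][:,:,::-1],(800,600),interpolation=cv2.INTER_CUBIC))
E
```

```text
2.5 [ 0.49075011 -0.21428965  0.06799828] [ 1.74861601e-01 -9.84592917e-01 -4.55670904e-04] 0.07021774441479146 [-0.26778747 -0.35972582  0.51266268]
```

View pics/w4.png

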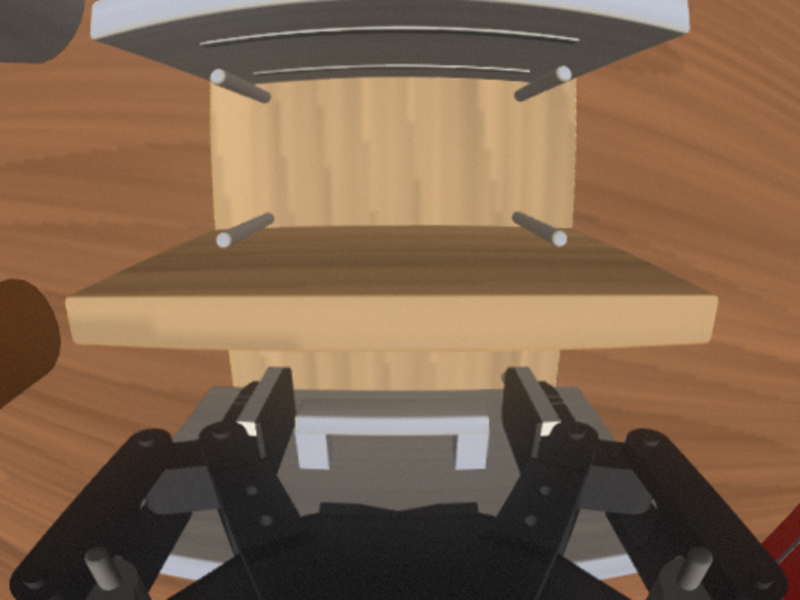

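The pads straddle the handle bar (296–488, 418–433), clear of the posts. I'll nudge back 4 mm, drop slightly and close gently.

Emit:
servo_tool(series=[{"hand":0.18,"x":-0.012,"y":-0.004,"z":0.013,"roll":0},{"hand":0.5,"x":-0.012,"y":-0.004,"z":0.013,"roll":0},{"hand":0.5,"x":-0.012,"y":-0.004,"z":0.013,"roll":0},{"hand":0.5,"x":-0.012,"y":-0.004,"z":0.013,"roll":0}], squeeze=25)

```text
t: 3.05
tool_pos: [0.4872, -0.2137, 0.0645]
orientation: [-0.0, 0.996, 0.088, 0.0]
wrist_force: [-0.8, 2.2, 0.7]
opening: 0.0611
grip_force: 28.0
```

Emit:
servo_tool(series=[{"hand":0.5,"x":0,"y":0,"z":-0.05,"roll":0},{"hand":0.5,"x":0,"y":0,"z":-0.15,"roll":0},{"hand":0.5,"x":0,"y":0,"z":-0.3,"roll":0},{"hand":0.5,"x":0,"y":0,"z":-0.5,"roll":0},{"hand":0.5,"x":0,"y":0,"z":-0.5,"roll":0}])

```text
t: 3.68
tool_pos: [0.4898, -0.2158, 0.2211]
orientation: [0.004, 0.996, 0.088, 0.005]
wrist_force: [0.2, -0.7, -3.0]
opening: 0.0611
grip_force: 28.7
```

```bash
python3 - <<'E'
from cell import monitor,camera
from h import *
s=monitor.state();c=camera("wrist");d=camera("scene")
print(s["t"],s["tool_pos"],s["opening"],s["wrist_force"],s["ft_torque"])
a=cv2.resize(c["image"],(560,420));b=cv2.resize(d["image"][90:270,130:400],(560,373))[:,:240*0+560]
a=cv2.resize(c["image"],(400,300));b=cv2.resize(d["image"][70:250,130:370],(400,300))
cv2.imwrite("pics/w5.png",np.hstack([a,b])[:,:,::-1])
E
```

```text
3.675 [ 0.48982506 -0.21580055  0.221146  ] 0.061060883805372584 [ 0.24964059 -0.7472212  -3.01981345] [-0.00446602 -0.0638391  -0.02635345]
```

View pics/w5.png

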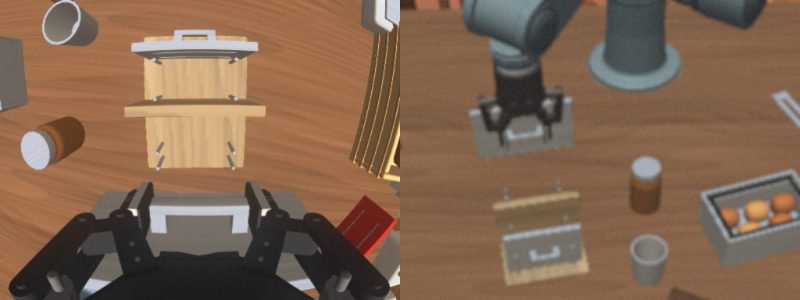

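The lid is held by the handle and still upright. I'll carry it beyond the tub's far side, so I can lean its lower back against the tub rim and swing it handle-up in the pads.

Emit:
servo_tool(series=[{"hand":0.5,"x":0.06,"y":-0.15,"z":0,"roll":-0.05},{"hand":0.5,"x":0.13,"y":-0.35,"z":0,"roll":-0.1},{"hand":0.5,"x":0.22,"y":-0.53,"z":0,"roll":-0.14},{"hand":0.5,"x":0.3,"y":-0.7,"z":0,"roll":-0.182},{"hand":0.5,"x":0.36,"y":-0.85,"z":0,"roll":-0.182}])

```text
t: 4.4
tool_pos: [0.5475, 0.0583, 0.2116]
orientation: [-0.001, 0.991, 0.133, -0.002]
wrist_force: [1.1, -0.7, -2.2]
opening: 0.0612
grip_force: 28.8
```

```bash
python3 - <<'E'
from cell import monitor
from h import *
s=monitor.state();print(s["t"],s["tool_pos"],pose(s)[:3,:3].T,s["wrist_force"],s["ft_torque"],shift(s,[.6252,.2293,.221]))
E
```

```text
4.4 [0.54751374 0.05833605 0.21161494] [[ 9.64375024e-01  2.64499921e-01 -4.53931731e-03]
 [ 2.64495185e-01 -9.64385638e-01 -1.62460531e-03]
 [-4.80736040e-03  3.66101209e-04 -9.99988378e-01]] [ 1.08359406 -0.72400141 -2.17459255] [ 0.0355095  -0.09475761 -0.03081712] [ 0.40032014 -0.48114262 -0.03231942]
```

Emit:
servo_tool(series=[{"hand":0.5,"x":0.15,"y":-0.17,"z":0,"roll":0},{"hand":0.5,"x":0.3,"y":-0.34,"z":0,"roll":0},{"hand":0.5,"x":0.395,"y":-0.48,"z":0,"roll":0},{"hand":0.5,"x":0.395,"y":-0.485,"z":0,"roll":0},{"hand":0.5,"x":0.395,"y":-0.485,"z":0,"roll":0}], squeeze=20)

```text
t: 5.03
tool_pos: [0.6234, 0.2275, 0.2115]
orientation: [0.0, 0.991, 0.133, -0.002]
wrist_force: [0.8, 0.3, -2.8]
opening: 0.0614
grip_force: 28.8
```

```bash
python3 - <<'E'
from cell import monitor,camera
from h import *
import pickle
s=monitor.state();print(s["t"],s["tool_pos"],pose(s)[:3,:3].T,s["wrist_force"],s["ft_torque"],s["opening"])
c=camera("wrist");d=camera("scene");pickle.dump((s,c,d),open("w5.pkl","wb"))
a=cv2.resize(c["image"],(400,300));b=cv2.resize(d["image"][70:250,230:470],(400,300))
cv2.imwrite("pics/w6.png",np.hstack([a,b])[:,:,::-1])
E
```

```text
5.025 [0.62338056 0.22752579 0.21151586] [[ 9.64434428e-01  2.64275653e-01 -4.96112097e-03]
 [ 2.64279125e-01 -9.64446236e-01  4.58564684e-05]
 [-4.77261570e-03 -1.35534626e-03 -9.99987693e-01]] [ 0.84808338  0.26013155 -2.77768652] [-0.00711358 -0.09949701 -0.06058234] 0.061376931822176524
```

View pics/w6.png

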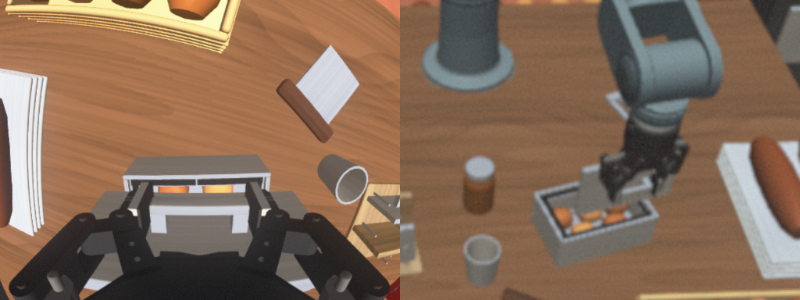

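The lid is upright just beyond the tub's far wall and still vertical in the pads. I'll lower it beside the wall, then push back against the rim.

Emit:
servo_tool(series=[{"hand":0.5,"x":0.01,"y":0,"z":0.12,"roll":0},{"hand":0.5,"x":0.01,"y":0,"z":0.26,"roll":0},{"hand":0.5,"x":0.01,"y":0,"z":0.34,"roll":0},{"hand":0.5,"x":0.01,"y":0,"z":0.34,"roll":0}])

```text
t: 5.62
tool_pos: [0.6257, 0.2269, 0.1096]
orientation: [0.0, 0.991, 0.132, -0.003]
wrist_force: [0.2, -0.1, -3.0]
opening: 0.0615
grip_force: 28.8
```

Emit:
servo_tool(series=[{"hand":0.5,"x":-0.03,"y":0,"z":0,"roll":0},{"hand":0.5,"x":-0.06,"y":0,"z":0,"roll":0},{"hand":0.5,"x":-0.06,"y":0,"z":0,"roll":0}])

```text
t: 6.0
tool_pos: [0.6114, 0.2239, 0.1148]
orientation: [0.0, 0.991, 0.133, 0.003]
wrist_force: [3.3, -0.5, -2.7]
opening: 0.0613
grip_force: 29.2
```

Emit:
servo_tool(series=[{"hand":0.5,"x":-0.04,"y":0,"z":0,"roll":0},{"hand":0.5,"x":-0.07,"y":0,"z":0,"roll":0},{"hand":0.5,"x":-0.07,"y":0,"z":0,"roll":0}])

```text
t: 6.38
tool_pos: [0.5925, 0.2187, 0.1157]
orientation: [-0.0, 0.991, 0.133, 0.004]
wrist_force: [4.7, 1.5, 3.3]
opening: 0.0612
grip_force: 32.7
```

```bash
python3 - <<'E'
from cell import monitor,camera
from h import *
import pickle
s=monitor.state();print(s["t"],s["tool_pos"],s["wrist_force"],s["ft_torque"],s["opening"],s["grip_force"])
c=camera("wrist");d=camera("scene");t=camera("top");pickle.dump((s,c,d,t),open("w6.pkl","wb"))
a=cv2.resize(c["image"],(400,300));b=cv2.resize(d["image"][100:235,270:450],(400,300));
cv2.imwrite("pics/w7.png",np.hstack([a,b])[:,:,::-1])
E
```

```text
6.375 [0.59251229 0.21874932 0.11566059] [4.69309253 1.54566615 3.34059261] [ 0.1910775  -1.043714    0.18248821] 0.061212262917311536 32.672013281844556
```

View pics/w7.png

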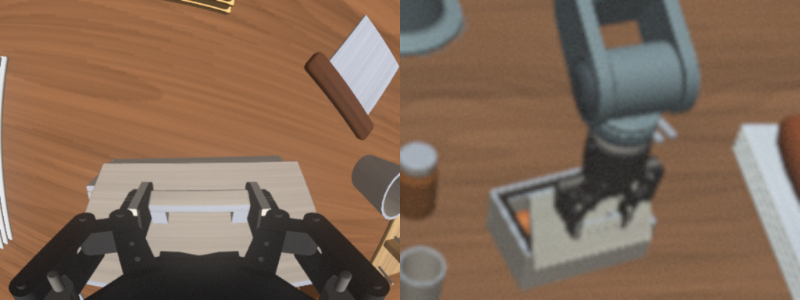

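The lid has rotated well: its lower edge has come forward to (100–305, 163) in the left view, roughly 35° by geometry. I'll carry on back and then down.

Emit:
servo_tool(series=[{"hand":0.5,"x":-0.035,"y":0,"z":0,"roll":0},{"hand":0.5,"x":-0.07,"y":0,"z":0,"roll":0},{"hand":0.5,"x":-0.11,"y":0,"z":0,"roll":0},{"hand":0.5,"x":-0.11,"y":0,"z":0,"roll":0}])

```text
t: 7.02
tool_pos: [0.5586, 0.2095, 0.1134]
orientation: [0.0, 0.991, 0.133, 0.0]
wrist_force: [0.6, -0.4, 5.2]
opening: 0.0613
grip_force: 35.5
```

```bash
cat >> h.py <<'E'
C=np.array([.5244,.2017]);N=np.array([.9646,.2638]);L=np.array([.2638,-.9646])
def rep(s):
    p=s["tool_pos"];q=p[:2]-C;print("t %.2f n %.1f l %.1f z %.1f"%(s["t"],q@N*1e3,q@L*1e3,p[2]*1e3),"F",s["wrist_force"].round(1),"M",s["ft_torque"].round(2),"op %.4f g %.1f"%(s["opening"],s["grip_force"]),"yaw %.3f"%np.arctan2(pose(s)[1,1],pose(s)[0,1]))
E
python3 -c "
from cell import monitor;from h import *
rep(monitor.state())"
```

```text
t 7.03 n 35.0 l 1.5 z 113.4 F [ 0.6 -0.4  5.2] M [-0.27 -0.42  0.08] op 0.0613 g 35.5 yaw -1.304
```

Emit:
servo_tool(series=[{"hand":0.5,"x":0,"y":0,"z":0.015,"roll":0},{"hand":0.5,"x":0,"y":0,"z":0.03,"roll":0},{"hand":0.5,"x":0,"y":0,"z":0.04,"roll":0},{"hand":0.5,"x":0,"y":0,"z":0.04,"roll":0}])

```text
t: 7.52
tool_pos: [0.5585, 0.2097, 0.1021]
orientation: [0.0, 0.991, 0.133, -0.001]
wrist_force: [-3.8, -1.8, 11.7]
opening: 0.0612
grip_force: 38.5
```

```bash
python3 -c "
from cell import monitor,camera;from h import *;import pickle
s=monitor.state();rep(s);c=camera('wrist');pickle.dump((s,c),open('w7.pkl','wb'))
T=pose(s)
# predicted lower edge of the plate for several tilts (tool frame, pivot -5,0,0)
g=cv2.cvtColor(c['image'],cv2.COLOR_RGB2GRAY)
for a in (60,70,80,85,90,95,100):
    r=np.radians(a);n=np.array([np.cos(r),-np.sin(r)])  # handle dir (x, z tool down)
    d=np.array([np.sin(r),np.cos(r)])                   # toward lower edge
    e=np.array([-.005,0])-.0155*n+.052*d
    print(a,[np.round(w2fish(c,T,(T@[e[0],y,e[1],1])[:3]),1) for y in(-.05,0,.05)])
for u in (170,200,254,310,340): print(u,g[60:215:3,u])
"
```

```text
t 7.53 n 35.0 l 1.3 z 102.1 F [-3.8 -1.8 11.7] M [-0.3   0.4  -0.04] op 0.0612 g 38.5 yaw -1.304
60 [array([168.8, 176. ]), array([253.6, 175.7]), array([338.6, 176.2])]
70 [array([164.6, 168.3]), array([253.5, 167.6]), array([342.7, 168.4])]
80 [array([159.6, 162.5]), array([253.5, 161.6]), array([347.5, 162.6])]
85 [array([156.9, 160.5]), array([253.4, 159.5]), array([350.3, 160.6])]
90 [array([153.9, 159.2]), array([253.4, 158.1]), array([353.2, 159.4])]
95 [array([150.7, 158.7]), array([253.4, 157.5]), array([356.3, 158.8])]
100 [array([147.4, 159. ]), array([253.3, 157.7]), array([359.6, 159.2])]
170 [ 96  94  96 101  95  93  92  97  94 101  97  99 103 108 106 108 107 105
 104  97 101 103 107 103 104 105 104 101 103 102 101 106 173 170 174 175
 177 175 170 170 174 171 171 172 173 174 173 166 170 169 169 173]
200 [100 106 102  92  95  98  96  97 102 103 105 103 100  98 105 103 106 106
 106 108 106 101 104 102 105 107 106 106 107 107 103 108 171 171 173 173
 178 176 173 171 175 171 172 173 175 176 172 168 171 172 171 175]
254 [ 99 105 102  97 101 106 100 100  98 101 107 102 100 104 106 105  99 100
 101 102 101 106 105 104 104 103  99 104 108 108 111 109 168 173 174 172
 172 174 173 173 174 172 172 174 173 176 174 173 170 171 172 174]
310 [102 103 103 100  95  96 104 104 100  95 104 106 101  99  99 104  98 100
 104 104 103 101 102 100 104 101 104 108 106 104 103 103 122 171 172 172
 171 174 171 168 172 172 170 173 168 174 173 175 172 168 170 173]
340 [ 97  98  98 101 100 102 101  98  97 101 104 100  94 100 102  99  99  99
 102  99 100 103 107 105 104 106 104 104 104 105 108 107 105 166 171 172
 171 176 171 167 170 173 172 173 171 171 170 172 172 166 171 174]
```

Emit:
servo_tool(series=[{"hand":0.5,"x":-0.04,"y":0,"z":-0.05,"roll":0},{"hand":0.5,"x":-0.115,"y":0,"z":-0.08,"roll":0},{"hand":0.5,"x":-0.115,"y":0,"z":-0.08,"roll":0},{"hand":0.5,"x":-0.115,"y":0,"z":-0.08,"roll":0}])

```text
t: 8.07
tool_pos: [0.5244, 0.2004, 0.1233]
orientation: [-0.0, 0.991, 0.133, -0.001]
wrist_force: [0.7, 0.0, -2.1]
opening: 0.0611
grip_force: 36.9
```

```bash
cat > edges.py <<'E'
from cell import monitor,camera;from h import *;import pickle
s=monitor.state();rep(s);c=camera('wrist');pickle.dump((s,c),open('w8.pkl','wb'))
T=pose(s);g=cv2.GaussianBlur(cv2.cvtColor(c['image'],cv2.COLOR_RGB2GRAY),(3,3),0).astype(float)
print("far edge rows:")
for u in (140,170,200,230,254,280,310,340,370):
    d=np.diff(g[100:200,u]);i=np.argsort(-abs(d))[:4];print(u,[(int(100+k),int(d[k])) for k in sorted(i)])
print("side cols:")
for v in (165,170,175,180,190,200):
    d=np.diff(g[v,60:170]);i=np.argsort(-abs(d))[:3];e=np.diff(g[v,340:460]);j=np.argsort(-abs(e))[:3]
    print(v,[(int(60+k),int(d[k])) for k in sorted(i)],[(int(340+k),int(e[k])) for k in sorted(j)])
for a in (75,80,85,90,95,100):
    r=np.radians(a);n=np.array([np.cos(r),-np.sin(r)]);d=np.array([np.sin(r),np.cos(r)])
    f=lambda w,y:np.round(w2fish(c,T,(T@np.r_[[-.005,y,0][0]-.0155*n[0]+w*d[0],y,-.0155*n[1]+w*d[1],1])[:3]),1)
    print(a,f(.052,0),f(.052,-.085),f(.052,.085),f(.03,-.085),f(.03,.085))
E
python3 edges.py
```

```text
t 8.07 n -0.3 l 1.2 z 123.3 F [ 0.7  0.  -2.1] M [-0.02 -0.09 -0.04] op 0.0611 g 36.9 yaw -1.304
far edge rows:
140 [(127, 27), (139, -46), (151, 37), (152, 37)]
170 [(125, 31), (136, -28), (137, -46), (150, 42)]
200 [(135, -43), (136, -33), (148, 33), (149, 39)]
230 [(122, 31), (134, -36), (147, 36), (148, 42)]
254 [(121, 28), (133, -41), (134, -38), (147, 40)]
280 [(121, 35), (133, -36), (146, 36), (147, 43)]
310 [(121, 28), (133, -44), (146, 45), (147, 33)]
340 [(133, -50), (134, -31), (146, 43), (147, 33)]
370 [(122, 30), (133, -39), (134, -41), (158, 44)]
side cols:
165 [(103, 19), (104, 25), (105, 13)] [(407, -17), (408, -24), (409, -16)]
170 [(103, 21), (104, 26), (105, 12)] [(407, -18), (408, -25), (409, -14)]
175 [(103, 20), (104, 24), (105, 11)] [(407, -20), (408, -25), (409, -13)]
180 [(103, 21), (104, 26), (105, 15)] [(406, -10), (407, -23), (408, -20)]
190 [(103, 17), (104, 25), (105, 16)] [(406, -20), (407, -26), (408, -13)]
200 [(103, 12), (104, 22), (105, 18)] [(405, -12), (406, -23), (407, -17)]
75 [253.5 164.4] [106.6 166.4] [400.9 166.6] [106.9 204.4] [400.6 204.7]
80 [253.5 161.6] [102.9 164. ] [404.6 164.2] [104.7 202.6] [402.7 202.9]
85 [253.4 159.5] [ 99.  162.2] [408.5 162.4] [102.4 201.1] [405.  201.4]
90 [253.4 158.1] [ 94.8 161.1] [412.7 161.3] [ 99.9 200.1] [407.5 200.4]
95 [253.4 157.5] [ 90.4 160.7] [417.1 160.9] [ 97.4 199.5] [410.  199.8]
100 [253.3 157.7] [ 85.7 161.1] [421.7 161.3] [ 94.7 199.4] [412.6 199.7]
```

```bash
cat > fit.py <<'E'
from h import *;import pickle
from scipy.optimize import least_squares
s,c=pickle.load(open('w8.pkl','rb'));T=pose(s)
g=cv2.GaussianBlur(cv2.cvtColor(c['image'],cv2.COLOR_RGB2GRAY),(3,3),0).astype(float)
def peak(l,lo,hi,sg):
    d=sg*np.diff(l)[lo:hi];k=int(np.argmax(d));w=np.clip(d[max(0,k-2):k+3],0,None);return lo+max(0,k-2)+(w@np.arange(len(w)))/w.sum()+.5,d[k]
R1,R2,E=[],[],[]
for u in (130,150,170,190,210,300,320,340,360):
    a=peak(g[:,u],112,131,1);b=peak(g[:,u],128,143,-1);e=peak(g[:,u],153,175,1);R1.append((u,a[0]));R2.append((u,b[0]));E.append((u,e[0],e[1]));
print(np.round(R1,1).tolist());print(np.round(R2,1).tolist());print(np.round(E,1).tolist())
for u in(170,340):print(g[140:172,u].astype(int))
iT=np.linalg.inv(T)
for name,P,z in(("rim out",R1,.074),("rim in",R2,.074)):
    q=np.array([fish2w(c,T,u,v,z)[:2]-C for u,v in P]);m=np.polyfit(q@L,q@N,1);print(name,"n %.1f slope %.4f"%(m[1]*1e3,m[0]))
E
python3 fit.py
```

```text
[[130.0, 128.7], [150.0, 126.9], [170.0, 125.6], [190.0, 124.4], [210.0, 123.4], [300.0, 121.5], [320.0, 121.4], [340.0, 122.0], [360.0, 122.3]]
[[130.0, 140.1], [150.0, 138.4], [170.0, 137.5], [190.0, 136.1], [210.0, 135.5], [300.0, 133.6], [320.0, 133.3], [340.0, 133.7], [360.0, 134.0]]
[[130.0, 154.9, 31.0], [150.0, 154.7, 8.0], [170.0, 155.2, 7.0], [190.0, 155.2, 14.0], [210.0, 154.9, 26.0], [300.0, 157.2, 9.0], [320.0, 157.1, 17.0], [340.0, 159.2, 6.0], [360.0, 158.4, 39.0]]
[ 59  59  59  59  60  60  61  62  62  67  93 135 161 163 160 166 173 175
 175 175 175 175 176 177 177 177 178 178 179 179 178 177]
[ 56  56  55  55  55  59  82 125 158 169 170 168 167 166 166 167 166 162
 161 167 171 173 175 175 174 174 174 173 173 174 175 175]
rim out n 61.9 slope 0.0225
rim in n 54.7 slope 0.0227
```

```bash
cat >> fit.py <<'E'
S=[]
for v in range(166,206,4):
    S.append((v,peak(g[v],92,115,1)[0],peak(g[v],395,420,-1)[0]))
F=[(u,v) for u,v,k in E if k>13]
def lid(p,w,y):
    a,x0,y0,z0,ps=p;r=R.from_euler('z',ps).as_matrix()   # about tool z
    d=np.array([np.sin(a),0,np.cos(a)]);return T[:3,:3]@(r@(w*d+np.array([0,y,0]))+[x0,y0,z0])+T[:3,3]
ws=np.linspace(0,.052,8);ys=np.linspace(-.085,.085,15)
def res(p):
    l=np.array([w2fish(c,T,lid(p,w,-.085)) for w in ws]);r_=np.array([w2fish(c,T,lid(p,w,.085)) for w in ws]);f=np.array([w2fish(c,T,lid(p,.052,y)) for y in ys])
    o=[]
    for v,a,b in S:
        o+=[np.interp(v,l[::-1,1],l[::-1,0])-a,np.interp(v,r_[::-1,1],r_[::-1,0])-b]
    o+=[np.interp(u,f[:,0],f[:,1])-v for u,v in F];return o
q=least_squares(res,[1.5,-.005,0,.0155,0],x_scale=[.1,.005,.005,.005,.02],loss='soft_l1')
a,x0,y0,z0,ps=q.x;print("tilt %.1f face centre tool x %.1f y %.1f z %.1f yaw(tool) %.4f"%(np.degrees(a),x0*1e3,y0*1e3,z0*1e3,ps),np.round(q.fun,1))
pc=lid(q.x,0,0)[:2]-C;print("lid centre n %.1f l %.1f"%(pc@N*1e3,pc@L*1e3))
E
python3 fit.py|tail -6
```

```text
161 167 171 173 175 175 174 174 174 173 173 174 175 175]
rim out n 61.9 slope 0.0225
rim in n 54.7 slope 0.0227
tilt 78.4 face centre tool x -4.0 y 1.1 z 12.9 yaw(tool) 0.0167 [-0.1 -0.  -0.1 -0.1  0.  -0.1  0.   0.   0.   0.  -0.   0.   0.   0.1
  0.   0.   0.   0.   0.1  0.1  0.3 -0.4 -0.  -0.1  0.3]
lid centre n -4.4 l 2.3
```

```bash
cat > ends.py <<'E'
from h import *;import pickle
s,c=pickle.load(open('w8.pkl','rb'));T=pose(s)
g=cv2.cvtColor(c['image'],cv2.COLOR_RGB2GRAY)
y=-1.281;l=np.array([np.cos(y),np.sin(y)]);n=np.array([-l[1],l[0]])
def at(a,b,z):return w2fish(c,T,np.r_[C+a*n+b*l,z])
for nn in(.058,.05,.04):
  for sg in(-1,1):
    bs=np.arange(.078,.108,.001)
    m=np.float32([at(nn,sg*b,.074) for b in bs])
    v=cv2.remap(g,m[None,:,0],m[None,:,1],cv2.INTER_LINEAR)[0];print(nn,sg,m[0].round(),v.tolist())
for b in(-.06,-.03,0,.03,.06):
    m=np.float32([at(a,b,.074) for a in np.arange(.045,.07,.001)]);print("n",b,cv2.remap(g,m[None,:,0],m[None,:,1],cv2.INTER_LINEAR)[0].tolist())
E
python3 ends.py
```

```text
0.058 -1 [125. 135.] [171, 169, 170, 171, 170, 170, 168, 171, 172, 171, 171, 170, 171, 171, 172, 171, 168, 142, 109, 104, 105, 106, 108, 109, 109, 111, 110, 111, 110, 109]
0.058 1 [375. 129.] [170, 170, 171, 171, 170, 170, 172, 170, 171, 172, 171, 171, 172, 169, 170, 167, 139, 107, 104, 103, 104, 104, 102, 104, 101, 101, 100, 100, 101, 99]
0.05 -1 [127. 148.] [57, 56, 56, 56, 55, 55, 68, 140, 116, 93, 92, 113, 158, 168, 168, 170, 171, 147, 107, 104, 102, 99, 98, 98, 100, 99, 98, 98, 99, 98]
0.05 1 [375. 142.] [53, 53, 53, 52, 53, 65, 137, 113, 77, 76, 105, 161, 174, 172, 169, 168, 142, 110, 106, 106, 105, 106, 104, 104, 105, 105, 108, 106, 105, 106]
0.04 -1 [128. 163.] [176, 175, 175, 174, 175, 174, 175, 175, 174, 175, 172, 173, 173, 173, 173, 173, 174, 170, 141, 113, 108, 108, 109, 110, 107, 108, 108, 107, 107, 107]
0.04 1 [374. 158.] [66, 65, 64, 64, 75, 141, 167, 119, 82, 80, 107, 161, 172, 171, 169, 168, 141, 109, 106, 107, 106, 107, 106, 105, 104, 106, 105, 103, 105, 106]
n -0.06 [148, 154, 81, 62, 61, 60, 58, 60, 59, 67, 128, 160, 171, 171, 172, 170, 170, 133, 94, 92, 93, 101, 101, 101, 99, 99]
n -0.03 [172, 160, 89, 64, 60, 61, 60, 61, 57, 62, 137, 163, 167, 170, 171, 172, 170, 132, 93, 92, 94, 101, 103, 102, 101, 101]
n 0 [172, 171, 154, 149, 151, 154, 156, 153, 148, 153, 168, 169, 164, 171, 171, 172, 171, 121, 95, 93, 93, 103, 104, 106, 109, 106]
n 0.03 [170, 158, 83, 57, 58, 57, 56, 57, 56, 60, 147, 157, 165, 171, 171, 173, 170, 122, 92, 89, 91, 106, 106, 106, 106, 102]
n 0.06 [169, 164, 88, 56, 57, 57, 53, 53, 55, 57, 124, 153, 163, 170, 171, 172, 170, 131, 93, 91, 91, 100, 101, 103, 104, 105]
```

Emit:
servo_tool(series=[{"hand":0.5,"x":0.008,"y":-0.009,"z":0.0,"roll":-0.078},{"hand":0.5,"x":0.008,"y":-0.009,"z":0.02,"roll":-0.078},{"hand":0.5,"x":0.008,"y":-0.009,"z":0.05,"roll":-0.078},{"hand":0.5,"x":0.008,"y":-0.009,"z":0.065,"roll":-0.078},{"hand":0.5,"x":0.008,"y":-0.009,"z":0.065,"roll":-0.078}])

```text
t: 8.75
tool_pos: [0.526, 0.2036, 0.1041]
orientation: [0.0, 0.988, 0.152, -0.001]
wrist_force: [-0.4, -0.1, -3.6]
opening: 0.0613
grip_force: 36.9
```

```bash
python3 edges.py|head -1
```

```text
t 8.75 n 2.1 l -1.4 z 104.1 F [-0.4 -0.1 -3.6] M [ 0.02  0.02 -0.02] op 0.0613 g 36.9 yaw -1.265
```

Emit:
servo_tool(series=[{"hand":0.5,"x":0,"y":0,"z":0.01,"roll":0},{"hand":0.5,"x":0,"y":0,"z":0.02,"roll":0},{"hand":0.5,"x":0,"y":0,"z":0.02,"roll":0}])

```text
t: 9.18
tool_pos: [0.5272, 0.2036, 0.1001]
orientation: [0.0, 0.988, 0.152, 0.001]
wrist_force: [-3.1, -2.3, 3.5]
opening: 0.0609
grip_force: 35.7
```

```bash
sed -i "s/(S=\[\])/&/" fit.py; python3 edges.py|head -1; sed -n '/^S=/,$p' fit.py >/dev/null; python3 fit.py 2>&1|tail -4
```

```text
t 9.18 n 3.2 l -1.1 z 100.1 F [-3.1 -2.3  3.5] M [-0.2   0.31  0.08] op 0.0609 g 35.7 yaw -1.265
tilt 89.5 face centre tool x -2.2 y 0.6 z 10.4 yaw(tool) 0.0086 [-0.4 -0.2 -0.3 -0.1 -0.  -0.2  0.1 -0.1  0.1  0.1  0.1  0.   0.2 -0.
  0.2  0.   0.1  0.2  0.   0.3  0.   0.1 -0.  -0.1 -0.3  0.   0.   0.1
  0.1]
lid centre n 1.0 l -0.5
```

Emit:
servo_tool(series=[{"hand":0.5,"x":0,"y":0,"z":0.01,"roll":0},{"hand":0.5,"x":0,"y":0,"z":0.02,"roll":0},{"hand":0.5,"x":0,"y":0,"z":0.02,"roll":0}])

```text
t: 9.6
tool_pos: [0.5269, 0.2037, 0.0936]
orientation: [0.0, 0.988, 0.152, 0.0]
wrist_force: [-3.9, -1.9, 3.8]
opening: 0.061
grip_force: 35.1
```

```bash
python3 edges.py|head -1;python3 fit.py 2>&1|tail -4
```

```text
t 9.60 n 2.9 l -1.3 z 93.6 F [-3.9 -1.9  3.8] M [-0.26  0.28 -0.06] op 0.0610 g 35.1 yaw -1.265
rim in n 60.1 slope 0.0845
tilt 59.4 face centre tool x 4.0 y 1.3 z -6.2 yaw(tool) 0.0028 [ 2.3 -1.6  1.5 -0.7  0.7  0.5 -0.5  1.5 -1.4  2.6 -2.6  3.6 -3.4  4.5
 -4.2 -3.2  2.4 -2.6  1.9 -1.6  0.6  0.2 -0.2 -0.4 -0.4 -0.2  0.1  0.4]
lid centre n 7.0 l -0.1
```

Emit:
servo_tool(series=[{"hand":0.5,"x":0,"y":0,"z":0.006,"roll":0},{"hand":0.5,"x":0,"y":0,"z":0.006,"roll":0}])

```text
t: 9.9
tool_pos: [0.5272, 0.2038, 0.0921]
orientation: [-0.0, 0.988, 0.152, 0.001]
wrist_force: [-3.9, -2.5, 6.2]
opening: 0.0613
grip_force: 35.4
```

```bash
cat > ends2.py <<'E'
from cell import monitor,camera;from h import *;import sys
s=monitor.state();rep(s);c=camera('wrist');T=pose(s);g=cv2.cvtColor(c['image'],cv2.COLOR_RGB2GRAY)
y=-1.281;l=np.array([np.cos(y),np.sin(y)]);n=np.array([-l[1],l[0]])
def line(f,r,z):
    m=np.float32([w2fish(c,T,np.r_[C+f(a)[0]*n+f(a)[1]*l,z]) for a in r]);return cv2.remap(g,m[None,:,0],m[None,:,1],cv2.INTER_LINEAR)[0].tolist()
for b in(-.075,-.055,.055,.075):print("n 44..66 at l",b,line(lambda a:(a,b),np.arange(.044,.067,.001),.076))
for a in(.045,.03,.015):
    for sg in(-1,1):print("l 78..98 at n",a,sg,line(lambda b:(a,sg*b),np.arange(.078,.099,.001),.076))
E
python3 ends2.py
```

```text
t 9.90 n 3.3 l -1.3 z 92.1 F [-3.9 -2.5  6.2] M [-0.16  0.31 -0.02] op 0.0613 g 35.4 yaw -1.265
n 44..66 at l -0.075 [169, 171, 168, 167, 168, 166, 165, 166, 159, 100, 63, 70, 141, 159, 163, 165, 166, 166, 134, 90, 88, 93, 98, 96]
n 44..66 at l -0.055 [169, 171, 169, 169, 169, 168, 167, 166, 166, 118, 78, 73, 160, 162, 163, 165, 165, 164, 135, 91, 90, 90, 89, 93]
n 44..66 at l 0.055 [161, 166, 167, 166, 165, 165, 167, 167, 164, 161, 128, 91, 158, 159, 163, 165, 163, 165, 136, 91, 88, 88, 87, 92]
n 44..66 at l 0.075 [161, 163, 167, 165, 161, 164, 166, 165, 163, 161, 137, 96, 145, 153, 163, 163, 164, 163, 136, 91, 88, 97, 97, 97]
l 78..98 at n 0.045 -1 [171, 168, 168, 170, 168, 168, 168, 169, 169, 167, 153, 161, 162, 162, 163, 163, 129, 104, 103, 103, 103, 104]
l 78..98 at n 0.045 1 [162, 161, 160, 160, 162, 161, 162, 157, 120, 125, 164, 165, 164, 162, 159, 120, 100, 101, 101, 99, 100, 101]
l 78..98 at n 0.03 -1 [164, 165, 164, 164, 165, 164, 163, 164, 164, 160, 146, 159, 162, 161, 163, 162, 124, 100, 98, 97, 100, 99]
l 78..98 at n 0.03 1 [164, 164, 164, 164, 164, 164, 161, 161, 141, 130, 162, 165, 164, 162, 156, 119, 103, 103, 102, 101, 101, 102]
l 78..98 at n 0.015 -1 [168, 169, 166, 167, 166, 166, 166, 168, 167, 158, 136, 159, 162, 162, 163, 161, 125, 104, 100, 102, 101, 100]
l 78..98 at n 0.015 1 [163, 162, 163, 161, 161, 161, 161, 162, 144, 133, 163, 164, 162, 160, 158, 122, 107, 104, 104, 105, 105, 103]
```

Emit:
servo_tool(series=[{"hand":0.2,"x":0,"y":0,"z":0,"roll":0},{"hand":0.15,"x":0,"y":0,"z":0,"roll":0},{"hand":0.1,"x":0,"y":0,"z":-0.1,"roll":0},{"hand":0.1,"x":0,"y":0,"z":-0.25,"roll":0},{"hand":0.3,"x":0,"y":0,"z":-0.25,"roll":0}])

```text
t: 10.58
tool_pos: [0.5292, 0.2043, 0.1702]
orientation: [-0.0, 0.988, 0.152, 0.004]
wrist_force: [0.7, -0.0, -0.0]
opening: 0.061
grip_force: 0.0
```

```bash
python3 ends2.py; python3 - <<'E'
from cell import monitor,camera;from h import *;import pickle
s=monitor.state();pickle.dump((s,camera('wrist')),open('w9.pkl','wb'))
E
```

```text
t 10.57 n 5.3 l -1.2 z 170.2 F [ 0.7 -0.  -0. ] M [-0.01 -0.06  0.03] op 0.0610 g 0.0 yaw -1.265
n 44..66 at l -0.075 [188, 191, 188, 187, 188, 187, 187, 187, 184, 120, 77, 124, 178, 183, 184, 186, 187, 186, 148, 104, 100, 100, 100, 102]
n 44..66 at l -0.055 [189, 192, 191, 189, 190, 189, 187, 187, 188, 150, 91, 122, 163, 168, 183, 184, 187, 184, 149, 110, 103, 102, 105, 110]
n 44..66 at l 0.055 [183, 186, 189, 188, 184, 184, 187, 188, 187, 185, 167, 147, 181, 185, 185, 185, 187, 186, 153, 105, 101, 101, 108, 113]
n 44..66 at l 0.075 [181, 182, 184, 184, 185, 184, 186, 187, 185, 183, 173, 125, 147, 168, 185, 186, 185, 183, 144, 107, 101, 106, 115, 115]
l 78..98 at n 0.045 -1 [190, 190, 191, 190, 189, 190, 190, 189, 188, 160, 124, 157, 180, 182, 182, 182, 162, 124, 110, 109, 108, 109]
l 78..98 at n 0.045 1 [182, 182, 182, 181, 181, 181, 179, 142, 100, 109, 162, 186, 184, 182, 180, 159, 123, 113, 112, 113, 115, 112]
l 78..98 at n 0.03 -1 [185, 185, 183, 185, 184, 184, 185, 183, 178, 145, 118, 157, 181, 182, 184, 184, 165, 122, 114, 116, 115, 115]
l 78..98 at n 0.03 1 [184, 184, 185, 184, 184, 183, 182, 151, 104, 115, 165, 186, 185, 182, 180, 158, 127, 114, 111, 112, 112, 113]
l 78..98 at n 0.015 -1 [189, 189, 189, 189, 188, 188, 188, 189, 182, 133, 119, 159, 181, 183, 184, 182, 160, 126, 114, 115, 114, 114]
l 78..98 at n 0.015 1 [185, 184, 183, 183, 184, 184, 182, 160, 115, 110, 171, 186, 186, 184, 180, 156, 125, 119, 120, 121, 120, 121]
```

Emit:
servo_tool(series=[{"hand":1,"x":-0.15,"y":0,"z":-0.2,"roll":0},{"hand":1,"x":-0.35,"y":0,"z":-0.25,"roll":0},{"hand":1,"x":-0.35,"y":0,"z":-0.25,"roll":0},{"hand":1,"x":-0.35,"y":0,"z":-0.25,"roll":0}])

```text
t: 11.18
tool_pos: [0.426, 0.172, 0.2401]
orientation: [-0.0, 0.988, 0.152, -0.0]
wrist_force: [0.6, 0.2, -0.2]
opening: 0.0003
grip_force: 0.0
```

```bash
cat > chk.py <<'E'
from cell import monitor,camera;from h import *
s=monitor.state();rep(s);c=camera('wrist');T=pose(s);g=cv2.cvtColor(c['image'],cv2.COLOR_RGB2GRAY)
cv2.imwrite("pics/chk.png",c['image'][:,:,::-1])
y=-1.281;l=np.array([np.cos(y),np.sin(y)]);n=np.array([-l[1],l[0]])
def line(f,r,z):
    m=np.float32([w2fish(c,T,np.r_[C+f(a)[0]*n+f(a)[1]*l,z]) for a in r]);return m[0].round().tolist(),cv2.remap(g,m[None,:,0],m[None,:,1],cv2.INTER_LINEAR)[0].tolist()
for sg in(-1,1):
    for b in(-.075,-.05,.05,.075):print("n 44..66",sg,"l",b,*line(lambda a:(sg*a,b),np.arange(.044,.067,.001),.075))
for sg in(-1,1):
    for a in(-.045,-.02,.02,.045):print("l 78..98",sg,"n",a,*line(lambda b:(a,sg*b),np.arange(.078,.099,.001),.075))
E
python3 chk.py
```

```text
t 11.18 n -102.8 l 2.7 z 240.1 F [ 0.6  0.2 -0.2] M [ 0.03 -0.02  0.04] op 0.0003 g 0.0 yaw -1.265
n 44..66 -1 l -0.075 [179.0, 118.0] [206, 208, 211, 211, 209, 209, 191, 133, 89, 113, 175, 187, 179, 216, 214, 212, 210, 205, 165, 130, 124, 121, 123, 119]
n 44..66 -1 l -0.05 [204.0, 118.0] [206, 209, 210, 209, 210, 207, 181, 123, 86, 111, 183, 178, 197, 211, 212, 211, 206, 184, 133, 126, 128, 125, 126, 126]
n 44..66 -1 l 0.05 [306.0, 119.0] [207, 206, 206, 206, 203, 165, 105, 78, 79, 114, 172, 175, 189, 213, 213, 211, 212, 203, 166, 137, 131, 131, 131, 130]
n 44..66 -1 l 0.075 [330.0, 121.0] [206, 205, 205, 209, 203, 143, 88, 72, 76, 117, 173, 184, 185, 201, 210, 210, 207, 180, 146, 132, 132, 134, 132, 129]
n 44..66 1 l -0.075 [180.0, 32.0] [209, 213, 217, 218, 216, 214, 215, 214, 212, 208, 166, 136, 165, 198, 210, 214, 212, 194, 139, 127, 127, 126, 126, 126]
n 44..66 1 l -0.05 [205.0, 30.0] [213, 214, 217, 218, 218, 217, 217, 216, 214, 212, 191, 143, 165, 205, 213, 213, 211, 183, 150, 134, 133, 132, 131, 132]
n 44..66 1 l 0.05 [308.0, 32.0] [213, 210, 211, 214, 214, 214, 211, 212, 21
[... 689 characters left out ...]
177.0, 31.0] [212, 211, 213, 213, 212, 213, 213, 213, 208, 169, 131, 141, 189, 206, 207, 209, 201, 169, 133, 127, 126, 126]
l 78..98 1 n -0.045 [333.0, 122.0] [206, 205, 204, 203, 207, 206, 203, 200, 148, 121, 156, 194, 206, 207, 206, 194, 165, 143, 138, 139, 139, 139]
l 78..98 1 n -0.02 [334.0, 97.0] [204, 204, 203, 204, 203, 203, 201, 191, 147, 115, 167, 201, 209, 210, 208, 191, 161, 140, 135, 134, 134, 134]
l 78..98 1 n 0.02 [335.0, 58.0] [209, 209, 210, 210, 208, 209, 208, 201, 153, 109, 166, 204, 211, 210, 208, 190, 158, 134, 129, 129, 127, 128]
l 78..98 1 n 0.045 [336.0, 34.0] [208, 208, 207, 208, 209, 208, 208, 195, 150, 114, 159, 206, 214, 211, 209, 197, 151, 129, 127, 127, 126, 127]
```

The lid is flat inside the pocket, with clear gaps on all sides. Next I'll work out the moves to the corners.

```bash
python3 - <<'E'
from cell import monitor
from h import *
s=monitor.state();l=np.array([.2858,-.9583]);n=np.array([.9583,.2858]);O=C-.0005*l
for a,b in((-1,1),(1,1),(1,-1),(-1,-1)):
    P=O+a*.036*n+b*.069*l;print(a,b,P.round(4),shift(s,[*P,.105]).round(3))
T=pose(s)[:3,:3].T[:2,:2];print("step n 72mm",T@n*.072/.3,"step l 138mm",T@l*.138/.3)
E
```

```text
-1 1 [0.5095 0.1258] [0.218 0.231 0.449]
1 1 [0.5785 0.1463] [0.458 0.234 0.449]
1 -1 [0.539  0.2786] [ 0.466 -0.226  0.449]
-1 -1 [0.47  0.258] [ 0.226 -0.229  0.449]
step n 72mm [0.23997218 0.00379433] step l 138mm [-0.00727267  0.45994721]
```

Emit:
servo_tool(series=[{"hand":1,"x":0.218,"y":0.231,"z":0.1,"roll":0},{"hand":1,"x":0.218,"y":0.231,"z":0.25,"roll":0},{"hand":1,"x":0.218,"y":0.231,"z":0.4,"roll":0},{"hand":1,"x":0.218,"y":0.231,"z":0.45,"roll":0},{"hand":1,"x":0.218,"y":0.231,"z":0.45,"roll":0}])

```text
t: 11.85
tool_pos: [0.5092, 0.1259, 0.1049]
orientation: [-0.0, 0.988, 0.152, -0.001]
wrist_force: [-0.1, -0.8, 0.9]
opening: 0.0
grip_force: 0.0
```

Emit:
servo_tool(series=[{"hand":1,"x":0,"y":0,"z":0.02,"roll":0},{"hand":1,"x":0,"y":0,"z":0.03,"roll":0},{"hand":1,"x":0,"y":0,"z":0.04,"roll":0},{"hand":1,"x":0,"y":0,"z":0.04,"roll":0}])

```text
t: 12.35
tool_pos: [0.5105, 0.1258, 0.0965]
orientation: [0.0, 0.988, 0.153, 0.001]
wrist_force: [-4.8, -1.5, 11.3]
opening: 0.0003
grip_force: 5.7
```

```bash
python3 -c "
from cell import monitor;from h import *
rep(monitor.state())"
```

```text
t 12.35 n -33.4 l 69.5 z 96.5 F [-4.8 -1.5 11.3] M [-0.11  0.87  0.04] op 0.0003 g 5.7 yaw -1.265
```

Emit:
servo_tool(series=[{"hand":1,"x":0,"y":0,"z":0.01,"roll":0},{"hand":1,"x":0,"y":0,"z":0.01,"roll":0},{"hand":1,"x":0,"y":0,"z":0.015,"roll":0},{"hand":1,"x":0,"y":0,"z":0.015,"roll":0},{"hand":1,"x":0,"y":0,"z":0.015,"roll":0}])

```text
t: 12.98
tool_pos: [0.5108, 0.1256, 0.0936]
orientation: [0.001, 0.988, 0.153, 0.001]
wrist_force: [-10.4, -2.6, 22.6]
opening: -0.0002
grip_force: 11.2
```

Emit:
servo_tool(series=[{"hand":1,"x":0,"y":0,"z":0.01,"roll":0},{"hand":1,"x":0,"y":0,"z":0.01,"roll":0},{"hand":1,"x":0,"y":0,"z":0.01,"roll":0},{"hand":1,"x":0,"y":0,"z":0.01,"roll":0}])

```text
t: 13.48
tool_pos: [0.511, 0.1256, 0.0933]
orientation: [0.001, 0.988, 0.153, -0.0]
wrist_force: [-20.8, -5.0, 42.5]
opening: 0.0001
grip_force: 21.4
```

Emit:
servo_tool(series=[{"hand":1,"x":0,"y":0,"z":-0.08,"roll":0},{"hand":1,"x":0.24,"y":0.004,"z":-0.1,"roll":0},{"hand":1,"x":0.24,"y":0.004,"z":-0.1,"roll":0},{"hand":1,"x":0.24,"y":0.004,"z":-0.03,"roll":0},{"hand":1,"x":0.24,"y":0.004,"z":-0.025,"roll":0}])

```text
t: 14.1
tool_pos: [0.579, 0.1462, 0.0937]
orientation: [0.0, 0.988, 0.152, 0.001]
wrist_force: [2.8, 1.2, 7.3]
opening: -0.0002
grip_force: 3.8
```

Emit:
servo_tool(series=[{"hand":1,"x":0,"y":0,"z":0.01,"roll":0},{"hand":1,"x":0,"y":0,"z":0.01,"roll":0},{"hand":1,"x":0,"y":0,"z":0.015,"roll":0},{"hand":1,"x":0,"y":0,"z":0.015,"roll":0},{"hand":1,"x":0,"y":0,"z":0.015,"roll":0}])

```text
t: 14.72
tool_pos: [0.5793, 0.1462, 0.0934]
orientation: [0.0, 0.988, 0.152, 0.001]
wrist_force: [-8.3, -1.0, 27.8]
opening: 0.0004
grip_force: 13.2
```

Emit:
servo_tool(series=[{"hand":1,"x":0,"y":0,"z":-0.08,"roll":0},{"hand":1,"x":0.004,"y":-0.23,"z":-0.1,"roll":0},{"hand":1,"x":0.007,"y":-0.46,"z":-0.1,"roll":0},{"hand":1,"x":0.007,"y":-0.46,"z":-0.06,"roll":0},{"hand":1,"x":0.007,"y":-0.46,"z":-0.04,"roll":0}])

```text
t: 15.35
tool_pos: [0.537, 0.2781, 0.0991]
orientation: [0.0, 0.988, 0.153, -0.002]
wrist_force: [-0.5, -0.4, 1.1]
opening: 0.0001
grip_force: 0.8
```

Emit:
servo_tool(series=[{"hand":1,"x":0,"y":0,"z":0.03,"roll":0},{"hand":1,"x":0,"y":0,"z":0.035,"roll":0},{"hand":1,"x":0,"y":0,"z":0.04,"roll":0},{"hand":1,"x":0,"y":0,"z":0.045,"roll":0},{"hand":1,"x":0,"y":0,"z":0.045,"roll":0}])

```text
t: 15.98
tool_pos: [0.5385, 0.2776, 0.0929]
orientation: [-0.0, 0.988, 0.151, -0.003]
wrist_force: [-22.0, -2.5, 37.2]
opening: 0.0001
grip_force: 18.5
```

Emit:
servo_tool(series=[{"hand":1,"x":0,"y":0,"z":-0.08,"roll":0},{"hand":1,"x":-0.24,"y":-0.004,"z":-0.1,"roll":0},{"hand":1,"x":-0.24,"y":-0.004,"z":-0.1,"roll":0},{"hand":1,"x":-0.24,"y":-0.004,"z":-0.06,"roll":0},{"hand":1,"x":-0.24,"y":-0.004,"z":-0.04,"roll":0}])

```text
t: 16.6
tool_pos: [0.4711, 0.2574, 0.0991]
orientation: [0.0, 0.988, 0.152, -0.0]
wrist_force: [0.4, -0.1, 0.1]
opening: -0.0002
grip_force: 0.0
```

Emit:
servo_tool(series=[{"hand":1,"x":0,"y":0,"z":0.015,"roll":0},{"hand":1,"x":0,"y":0,"z":0.025,"roll":0},{"hand":1,"x":0,"y":0,"z":0.035,"roll":0},{"hand":1,"x":0,"y":0,"z":0.04,"roll":0},{"hand":1,"x":0,"y":0,"z":0.04,"roll":0}])

```text
t: 17.23
tool_pos: [0.4709, 0.2581, 0.0929]
orientation: [0.001, 0.988, 0.153, -0.001]
wrist_force: [-16.9, -8.9, 36.2]
opening: 0.0001
grip_force: 17.9
```

Second pass, to confirm every corner is at its stop.

Emit:
servo_tool(series=[{"hand":1,"x":0,"y":0,"z":-0.08,"roll":0},{"hand":1,"x":-0.004,"y":0.23,"z":-0.1,"roll":0},{"hand":1,"x":-0.007,"y":0.46,"z":-0.1,"roll":0},{"hand":1,"x":-0.007,"y":0.46,"z":-0.06,"roll":0},{"hand":1,"x":-0.007,"y":0.46,"z":-0.04,"roll":0}])

```text
t: 17.85
tool_pos: [0.5095, 0.1253, 0.0991]
orientation: [-0.0, 0.988, 0.151, -0.001]
wrist_force: [-0.5, -0.2, 0.6]
opening: -0.0001
grip_force: 0.0
```

Emit:
servo_tool(series=[{"hand":1,"x":0,"y":0,"z":0.015,"roll":0},{"hand":1,"x":0,"y":0,"z":0.025,"roll":0},{"hand":1,"x":0,"y":0,"z":0.035,"roll":0},{"hand":1,"x":0,"y":0,"z":0.035,"roll":0}])

```text
t: 18.35
tool_pos: [0.5092, 0.1269, 0.0929]
orientation: [0.0, 0.988, 0.154, -0.002]
wrist_force: [-16.5, -1.2, 28.3]
opening: -0.0
grip_force: 13.9
```

Emit:
servo_tool(series=[{"hand":1,"x":0,"y":0,"z":-0.08,"roll":0},{"hand":1,"x":0.24,"y":0.004,"z":-0.1,"roll":0},{"hand":1,"x":0.24,"y":0.004,"z":-0.1,"roll":0},{"hand":1,"x":0.24,"y":0.004,"z":-0.06,"roll":0},{"hand":1,"x":0.24,"y":0.004,"z":-0.04,"roll":0}])

```text
t: 18.98
tool_pos: [0.5765, 0.1465, 0.0995]
orientation: [-0.0, 0.988, 0.153, -0.002]
wrist_force: [-0.4, -0.2, 0.6]
opening: 0.0002
grip_force: 0.0
```

Emit:
servo_tool(series=[{"hand":1,"x":0,"y":0,"z":0.015,"roll":0},{"hand":1,"x":0,"y":0,"z":0.025,"roll":0},{"hand":1,"x":0,"y":0,"z":0.04,"roll":0},{"hand":1,"x":0,"y":0,"z":0.04,"roll":0}])

```text
t: 19.48
tool_pos: [0.5786, 0.1462, 0.093]
orientation: [0.0, 0.988, 0.153, -0.001]
wrist_force: [-11.6, -1.9, 20.9]
opening: 0.0001
grip_force: 10.6
```

Emit:
servo_tool(series=[{"hand":1,"x":0,"y":0,"z":-0.08,"roll":0},{"hand":1,"x":0.004,"y":-0.23,"z":-0.1,"roll":0},{"hand":1,"x":0.007,"y":-0.46,"z":-0.1,"roll":0},{"hand":1,"x":0.007,"y":-0.46,"z":-0.06,"roll":0},{"hand":1,"x":0.007,"y":-0.46,"z":-0.04,"roll":0}])

```text
t: 20.1
tool_pos: [0.5384, 0.2786, 0.1005]
orientation: [0.0, 0.988, 0.153, -0.001]
wrist_force: [0.6, -0.2, -0.5]
opening: 0.0004
grip_force: 0.0
```

Emit:
servo_tool(series=[{"hand":1,"x":0,"y":0,"z":0.015,"roll":0},{"hand":1,"x":0,"y":0,"z":0.025,"roll":0},{"hand":1,"x":0,"y":0,"z":0.035,"roll":0},{"hand":1,"x":0,"y":0,"z":0.035,"roll":0}])

```text
t: 20.6
tool_pos: [0.5398, 0.2774, 0.093]
orientation: [0.001, 0.988, 0.152, -0.0]
wrist_force: [-5.7, -4.1, 11.1]
opening: -0.0003
grip_force: 5.7
```

Emit:
servo_tool(series=[{"hand":1,"x":0,"y":0,"z":-0.08,"roll":0},{"hand":1,"x":-0.2,"y":0.2,"z":-0.3,"roll":0},{"hand":1,"x":-0.47,"y":0.23,"z":-0.5,"roll":0},{"hand":1,"x":-0.47,"y":0.23,"z":-0.5,"roll":0},{"hand":1,"x":-0.47,"y":0.23,"z":-0.5,"roll":0}])

```text
t: 21.22
tool_pos: [0.4253, 0.1688, 0.2441]
orientation: [0.0, 0.988, 0.151, 0.003]
wrist_force: [0.6, -0.1, -0.1]
opening: 0.0002
grip_force: 0.0
```

```bash
python3 chk.py; python3 - <<'E'
from cell import camera;from h import *;import pickle
t=camera('top');o=pickle.load(open('c0.pkl','rb'))['top']
d=cv2.absdiff(t['image'],o['image']).max(2)
m=cv2.morphologyEx((d>40).astype(np.uint8),cv2.MORPH_OPEN,np.ones((3,3)))
print(cv2.connectedComponentsWithStats(m)[2][1:])
E
```

```text
t 21.23 n -104.3 l 5.6 z 244.1 F [ 0.6 -0.1 -0.1] M [ 0.01 -0.05 -0.03] op 0.0002 g 0.0 yaw -1.267
n 44..66 -1 l -0.075 [177.0, 118.0] [207, 209, 210, 211, 210, 205, 164, 106, 85, 120, 178, 189, 198, 212, 213, 212, 210, 192, 153, 125, 125, 123, 122, 121]
n 44..66 -1 l -0.05 [201.0, 117.0] [208, 210, 210, 211, 210, 199, 163, 113, 91, 128, 188, 184, 174, 207, 212, 211, 208, 188, 144, 130, 126, 125, 126, 125]
n 44..66 -1 l 0.05 [302.0, 119.0] [207, 206, 206, 208, 204, 161, 103, 78, 85, 134, 184, 180, 189, 214, 213, 211, 211, 203, 169, 137, 132, 131, 129, 130]
n 44..66 -1 l 0.075 [326.0, 120.0] [207, 205, 206, 208, 203, 145, 90, 73, 84, 126, 175, 184, 184, 200, 209, 210, 207, 178, 137, 129, 132, 134, 133, 131]
n 44..66 1 l -0.075 [178.0, 33.0] [212, 216, 217, 215, 215, 215, 214, 214, 214, 205, 151, 121, 155, 202, 211, 213, 211, 191, 149, 130, 126, 127, 127, 127]
n 44..66 1 l -0.05 [202.0, 31.0] [214, 216, 217, 217, 216, 216, 216, 215, 212, 193, 126, 111, 173, 203, 210, 212, 211, 191, 157, 135, 131, 130, 132, 133]
n 44..66 1 l 0.05 [304.0, 32.0] [210, 210, 212, 214, 214, 214, 213, 214, 21
[... 1647 characters left out ...]
   60]
 [  156   175    14    13   140]
 [  184   179    15    14   155]
 [  168   185    13    12   138]
 [  152   190    14    11   125]
 [  119   195    84   189  9611]
 [  175   199     3     3     9]
 [  286   198     3     4    12]
 [  314   198     9     4    31]
 [  302   200    11     4    36]
 [  183   202     3     3     9]
 [  291   203     4     3    12]
 [  296   202     5     3    15]
 [  278   205     5     3    15]
 [  284   204     5     3    15]
 [  272   206     5     3    15]
 [  186   260   321   124 17065]
 [  215   310     5     8    36]
 [  220   317    32    27   661]
 [  205   323    17    27   255]
 [  226   345     3     3     9]
 [  230   345     9     7    39]]
```

```bash
python3 -c "
from cell import job;print(job.close_job())"
```

```text
the job is handed in; nothing more can be done
None
```

The job is handed in: the lid lies in the tub's mouth with its handle up, and all four corners are pressed to the same hard stop (within 0.1 mm). Wrist force peaked at 42.5 N while pressing with the fingertips, in about 21 s of robot time; nothing in the before/after top-view comparison suggested other items had moved, though the arm covered part of that view.

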